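Load the blow-off indexing table from the parts case

ROBOT

A 6-joint arm with a two-finger parallel gripper is mounted at the origin on the work surface. World frame = base frame: x ahead of the robot, y to its left, z up, the work surface at z = 0. Lengths are in mm, angles in rad, forces in N, time in s.
With the tool pointing down it reaches from about 350 to 850 mm from the base axis. Payload 8.1 kg.
Tool frame: the origin (TCP) lies at the very end of the fingers, on their centre line; the grasp point (between the pads) lies 19 mm behind it; z points along the fingers, y is the line along which they close (so a half turn about z gives the same grasp; the last joint's range is limited). The gripper opens to 85 mm and grips with 20 to 120 N. Pads are 22 mm wide; open, the fingers measure 114 mm over their backs; the gripper's body (76 mm by 85 mm) begins 54 mm behind the grasp point. The pads swing forward as they close: fully open they stand 13 mm farther back than shut.
Start: joints at [1.026, 0.13, 1.488, -0, 1.523, -0.085], TCP at [266.242, 537.699, 231.292] pointing down, gripper open.
Joint ranges: [-2.96, 2.96], [-0.89, 2.26], [0.02, 2.5], [-1.34, 4.48], [0, 2.73], [-2.66, 2.66]. Speed limits (rad/s): [2.39, 2.39, 2.79, 3.14, 3.14, 3.14].

INTERFACE

Orientations are given as a unit quaternion [w, x, y, z].
In Python, from plant import r, imaging gives the robot as it stands.
- The arm moves only by the tool servo_tool, never from a script. Its argument "rows" is a list of rows, each a list of 3 entries, a list of its own where there are three numbers: the shift along the tool's x, y, z in cm, then the turn about the tool's z in degrees, then the finger opening in cm, from 0 to 8.54. A call has 1 to 20 rows; each row shifts and turns the commanded pose from where the row before left it, along the tool's axes as they then stand; what a row does not reach is not made up. A row lasts 1/12 s, in which the tool goes at most 41.7 mm and 7.16 degrees, less where a joint would pass 70% of its speed; a pose out of reach is approached as far as the arm can. A call is refused whole if a number of a shift passes 4.17 or a number of a turn 7.16, either way. A call with a gripper value outside its range is refused whole. The fingers move at their own pace and stop on an object; the grip force is fixed at half the most. Time passes only in rows, so rows that do not move let the fingers close. It gives the time, the measured TCP pose, the force, the opening and the grip force at its end, in the units of the state.
- r.get_state(): the state, without advancing time (a new reading comes with each control period).
- imaging.get_image(name): name is "scene" or "top"; returns (picture, depth): 384x512x3 uint8, red, green, blue; 384x512 float32, mm along the optical axis (not along the pixel's ray), 0 where there is no reading.
- imaging.calibration(name): a dict with "camera_matrix" (3x3 intrinsics, pixels), "R" (3x3) and "t" (3): a world point X has camera coordinates R X + t. Camera axes: x right, y down, z forward; pixel columns grow to the right and rows downward; lengths in mm; the calibration is good to about 2 mm. A picture is of the moment at which its call begins. calibration takes no time and is no camera call.
- r.job_done(): hands the job in; it is judged then, once.
The state is a dict: "clock": time; "joint_positions": joint angles; "qvel": joint speeds; "joint_torque": joint torques, N m; "tcp_pos": TCP position; "tcp_rot": TCP orientation; "ft_force": force on the tool from outside, world axes, zero at the start; "torque": the same for the moment, N m; "width": opening from 0.0 (shut) to 1.0 (fully open); "finger_force": force on a finger pad.
Only numpy, scipy, OpenCV 4.12 (cv2) and the standard library are available. Lean on these libraries where they do the work, as an engineer would, in place of code of your own. Each camera call takes 0.05 s, during which the arm holds its last target. There are 200 camera calls.

TASK

Pry up the aluminium cover of the parts case with the blade of the scraper (fingers off the cover until the blade has raised it well clear), then stand all the flanged hubs from the case, hub up, in the empty bay of the indexing table that faces the robot. When all are in, turn the table counter-clockwise by exactly one position, so that the loaded bay clicks in under the air nozzle. At the end the cover is fully shut again, the scraper lies flat on its rubber mat, the hubs stand in their bay, and the other things on the bench have been left alone.

Things in the scene. Friction and masses are not known exactly. Their poses are not given: they have to be found in the camera images.
- scraper: flat scraper, 140 g: brown wooden handle 90 x 32 x 20 mm (long, wide, high), steel blade 85 x 34 mm, 2.5 mm thick. Lies flat; origin on the handle's underside near the centre of mass; x points to the blade's tip, z up. The handle runs from x = -55 to +35 mm, the blade from +35 to +120 mm at mid-height, z = 10 mm (in the air when the scraper lies)
- blade_tip (a point): middle of the blade's end edge, at (120, 0, 10) mm in the scraper's frame
- mat: fixed black rubber mat, 210 x 90 mm, 3 mm thick, the scraper's place; origin at the centre of its underside, x along its length. The scraper must end with its handle's origin over the mat (within 60 mm of the centre)
- case: fixed grey parts case, 170 (x) by 200 mm (y); origin at the underside's centre, z up; -x is the front, the side to pry; the cover's hinge lies along the +x edge. Tray floor 30 mm up, from x = -77 to +47 mm, 184 mm wide, within a low rim at 45 mm and a solid ledge by the hinge. The shut cover's lower edge is at 55 mm: the 10 mm gap takes the blade, not fingers
- cover (a joint): cover angle: 0 shut, grows as its front rises, stop at 1.7. Stiff hinge (0.32 N m friction): it stays where it is left. The cover is a 300 g aluminium shell without a handle: flat top 170 x 200 mm, 5 mm thick, with 30 mm skirts at front and sides only. From the skirt's lower edge it is 30 mm to the top's underside, 35 mm to its upper face
- cover_hinge (a point): point on the hinge axis at the cover's middle, at (85, 0, 55) mm in the case's frame, same axes as the case; the cover turns about y, so a point d in front of the hinge and h above it moves to x = -d cos(a) + h sin(a), z = d sin(a) + h cos(a) at angle a
- cover_lip (a point): middle of the lower edge of the cover's front skirt, 170 mm from the hinge; moves with the cover
- dial (a joint): angle of the indexing table's round plate, counter-clockwise from above, 0 at the start; spring detents at 0, 2.094 and 4.189 rad (three positions of 120 degrees), end stops just beyond the first and the last. It takes about 0.35 N m (2 to 3 N at a post) to leave a detent or to enter the next; between them it turns freely
- axis (a point): on the rotation axis of the indexing table, 60 mm up, level with the upper face of the plate, where the hubs stand. The plate has 160 mm radius, an 8 mm high rim (inner radius 153 mm), an 8 mm high and 6 mm wide radial rib between each two bays, and a central boss of 25 mm radius and 25 mm height
- bay (a point): centre of the loading bay's floor (the third of the plate that faces the robot at the start), 85 mm from the axis. Turns with the plate; its -x points radially outward, z up
- post (a point): top of the steel post on the rib at the left end (seen from the robot) of the loading bay: 16 mm diameter, stands 65 mm above the plate's face, 140 mm from the axis. Turns with the plate; equal posts stand on the other two ribs. Gripping it and leading it round the axis turns the table
- nozzle (a point): mouth of the fixed brass air nozzle, 155 mm above the bench, on a steel arm (top at 240 mm) from a green column, 260 mm tall, behind the table: carry things over or round it. It hangs over the place that the loading bay reaches after one counter-clockwise step
- flange1: steel flanged hub: disc of 46 mm diameter and 10 mm height below, hub of 24 mm diameter above it, 45 mm tall in all, 105 to 210 g; origin at the centre of its underside, z up along the hub. 3 to 5 of these are present, all equal
- flange2: steel flanged hub: disc of 46 mm diameter and 10 mm height below, hub of 24 mm diameter above it, 45 mm tall in all, 105 to 210 g; origin at the centre of its underside, z up along the hub. 3 to 5 of these are present, all equal
- flange3: steel flanged hub: disc of 46 mm diameter and 10 mm height below, hub of 24 mm diameter above it, 45 mm tall in all, 105 to 210 g; origin at the centre of its underside, z up along the hub. 3 to 5 of these are present, all equal
- flange4: steel flanged hub: disc of 46 mm diameter and 10 mm height below, hub of 24 mm diameter above it, 45 mm tall in all, 105 to 210 g; origin at the centre of its underside, z up along the hub. 3 to 5 of these are present, all equal
- flange5: steel flanged hub: disc of 46 mm diameter and 10 mm height below, hub of 24 mm diameter above it, 45 mm tall in all, 105 to 210 g; origin at the centre of its underside, z up along the hub. 3 to 5 of these are present, all equal
- oil_bottle: bystander, not to be moved: white oil bottle, 56 mm diameter, 150 mm tall
- paste_jar: bystander, not to be moved: grey jar with a steel cap, 68 mm diameter, 70 mm tall
- file: bystander, not to be moved: file lying flat, red handle, about 240 mm long
- vblock: bystander, not to be moved: dark steel V-block, 60 x 45 x 45 mm
Things that resemble listed ones, but are neither listed nor needed, are in the scene too. Several things look just like the mat: the one meant starts farthest to the robot's left. What is shaped like the scraper but yellow is not meant.

How it is judged (in metres and radians):
On the way, in this order (a step that is already met when the one before it is completed fails the run):
1. the cover is pried up past 0.35 rad by the scraper, with no finger on the cover (value of joint cover above 0.35 rad and contact force between scraper and cover above 0.2 N and contact force between the fingers and cover below 0.1 N), for 0.05 s.
2. every flanged hub stands released in the loading bay while the table is still in its first position (horizontal distance between each of flange1, flange2, flange3, flange4, flange5 and bay below 0.09 m and angle between each of flange1, flange2, flange3, flange4, flange5's own z axis and vertical below 0.12 rad and height (world z) of flange1 between 0.055 and 0.067 m and linear speed of each of flange1, flange2, flange3, flange4, flange5 below 0.05 m/s and height (world z) of flange2 between 0.055 and 0.067 m and height (world z) of flange3 between 0.055 and 0.067 m and height (world z) of flange4 between 0.055 and 0.067 m and height (world z) of flange5 between 0.055 and 0.067 m and contact force between the fingers and flange1 below 0.1 N and contact force between the fingers and flange2 below 0.1 N and contact force between the fingers and flange3 below 0.1 N and contact force between the fingers and flange4 below 0.1 N and contact force between the fingers and flange5 below 0.1 N and value of joint dial below 0.2 rad), for 0.2 s.
3. the table rests in its next position with the hubs standing in the bay (horizontal distance between each of flange1, flange2, flange3, flange4, flange5 and bay below 0.09 m and angle between each of flange1, flange2, flange3, flange4, flange5's own z axis and vertical below 0.12 rad and height (world z) of flange1 between 0.055 and 0.067 m and linear speed of each of flange1, flange2, flange3, flange4, flange5 below 0.05 m/s and height (world z) of flange2 between 0.055 and 0.067 m and height (world z) of flange3 between 0.055 and 0.067 m and height (world z) of flange4 between 0.055 and 0.067 m and height (world z) of flange5 between 0.055 and 0.067 m and value of joint dial between 1.9944 and 2.1944 rad and velocity of joint dial below 0.05 rad/s), for 0.3 s.
At the end, for the whole second after the job is handed in: each hub stands upright and at rest on the plate inside its bay (within 90 mm of the bay's centre); the table is one position on (2.094 rad within 0.1); the cover is shut (below 0.06 rad); the scraper lies flat on its mat (origin within 60 mm of the mat's centre) (horizontal distance between each of flange1, flange2, flange3, flange4, flange5 and bay below 0.09 m and angle between each of flange1, flange2, flange3, flange4, flange5, scraper's own z axis and vertical below 0.12 rad and height (world z) of flange1 between 0.055 and 0.067 m and linear speed of each of flange1, flange2, flange3, flange4, flange5, scraper below 0.05 m/s and height (world z) of flange2 between 0.055 and 0.067 m and height (world z) of flange3 between 0.055 and 0.067 m and height (world z) of flange4 between 0.055 and 0.067 m and height (world z) of flange5 between 0.055 and 0.067 m and contact force between the fingers and flange1 below 0.1 N and contact force between the fingers and flange2 below 0.1 N and contact force between the fingers and flange3 below 0.1 N and contact force between the fingers and flange4 below 0.1 N and contact force between the fingers and flange5 below 0.1 N and value of joint dial between 1.9944 and 2.1944 rad and value of joint cover below 0.06 rad and horizontal distance between scraper and mat below 0.06 m and height (world z) of scraper below 0.009 m); the robot touches nothing.
It fails at once if one of the other loose things on the bench is moved more than 30 mm (distance of any of oil_bottle, paste_jar, file, vblock from where it was at the start of the episode above 0.03 m).
Of flange1, flange2, flange3, flange4, flange5 only 3 to 5 are there at a start; the rules pass over those that are not, and their reading is None.
At some moment in a run one of flange1, flange2, flange3, flange4, flange5, scraper may be knocked a few centimetres aside while the robot is not near it.
It also fails if it takes over 210 s, if anything falls off the work surface, if the arm or the gripper's body presses on something with over 40 N, if the wrist force passes 120 N, or if a joint passes its speed limit or range.

## Working session

There is one attempt and no reset: what is moved stays moved. The work goes in short steps, Python scripts to look and compute and a tool call to move; the robot and the scene stay as the last step left them, time stands still between calls to the robot, and variables do not carry over. Pictures are saved under pics/ and viewed, at most 14 in all, crops included, and the job is handed in when it is done.

Besides the shell and the picture viewer there is one more tool, called after "Request:" by a JSON object that holds its "op" and its "data", one argument or row to a line. servo_tool: Moves the arm, as the interface text tells. Its arguments: {"type":"object","properties":{"rows":{"type":"array","items":{"type":"array"}}},"required":["rows"]}

```bash
mkdir -p pics; ls; python3 - <<'E'
from plant import r, imaging
import cv2,numpy as np
for n in("top","scene"):
    p,d=imaging.get_image(n); cv2.imwrite(f"pics/{n}0.png",p[:,:,::-1]); np.savez(f"{n}0.npz",p=p,d=d)
    c=imaging.calibration(n); print(n,c["camera_matrix"],c["R"],c["t"])
print(r.get_state())
E
```

```text
pics
top [[473.15540417   0.         253.10980877]
 [  0.         473.15540417 192.19353825]
 [  0.           0.           1.        ]] [[ 0.02799598 -0.99952824  0.01263058]
 [-0.99042802 -0.02944516 -0.13485297]
 [ 0.13516127 -0.00873434 -0.99078511]] [ -41.24346776  501.90082597 1351.88146506]
scene [[475.6510851    0.         249.74370399]
 [  0.         475.6510851  182.06437464]
 [  0.           0.           1.        ]] [[-0.06471712  0.99772261 -0.01900783]
 [ 0.71388145  0.03297968 -0.69948954]
 [-0.69726965 -0.05883828 -0.71439001]] [  51.72326822 -271.09234938 2043.94179533]
{'clock': 0.1, 'joint_positions': array([ 1.02557541e+00,  1.31091898e-01,  1.48919014e+00, -3.47392151e-05,
        1.52302221e+00, -8.54044327e-02]), 'qvel': array([ 0.0006229 , -0.00099936, -0.00218955,  0.00019206,  0.00017451,
       -0.0002648 ]), 'joint_torque': array([ 1.23158228e-03, -5.70951247e+01, -5.01940191e+01, -1.84033524e-04,
        8.09304009e-03, -3.34853962e-05]), 'tcp_pos': array([265.99741673, 537.24405391, 230.33475617]), 'tcp_rot': array([-2.48900940e-04,  2.27887276e-01,  9.73687145e-01, -8.18986790e-04]), 'ft_force': array([0.6045169 , 0.38928127, 1.44524383]), 'torque': array([ 0.02880648, -0.01283324,  0.04377356]), 'finger_force': 0.0, 'width': 1.002923628700438}
```

View pics/top0.png

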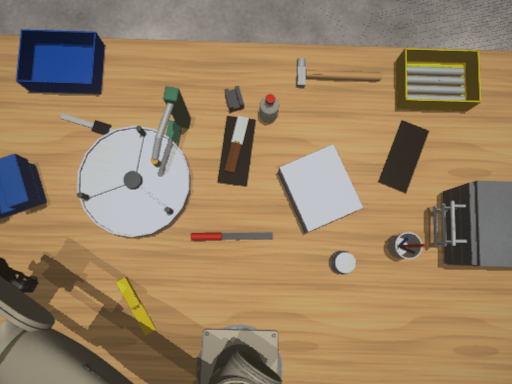

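View pics/scene0.png

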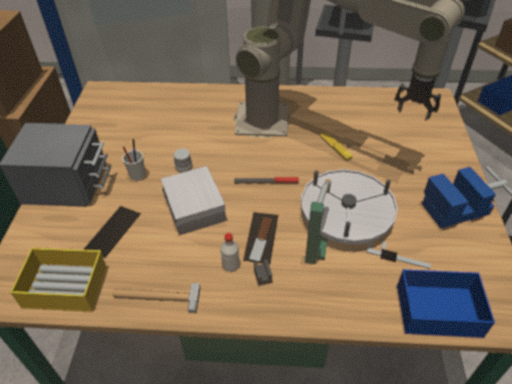

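Top view: table at (133,180) with posts at (83,197), (168,210), (140,130); scraper on its mat at (237,150), blade toward the top; case at (320,188); jar (344,262), file (230,237), bottle (269,108).

```bash
cat > h.py <<'E'
import numpy as np,cv2
from plant import r, imaging
def cal(n):
    c=imaging.calibration(n); return c["camera_matrix"],np.array(c["R"]),np.array(c["t"])
def cloud(n,d):
    K,R,t=cal(n); v,u=np.mgrid[:384,:512]
    P=np.stack([(u-K[0,2])/K[0,0]*d,(v-K[1,2])/K[1,1]*d,d],-1)
    W=(P-t)@R; W[d==0]=np.nan; return W
def ray(n,u,v,z):
    K,R,t=cal(n); o=-R.T@t; q=R.T@np.array([(u-K[0,2])/K[0,0],(v-K[1,2])/K[1,1],1]); return o+q*(z-o[2])/q[2]
def look(n,name=None):
    p,d=imaging.get_image(n)
    if name: cv2.imwrite(f"pics/{name}.png",p[:,:,::-1])
    return p,d,cloud(n,d)
def pose():
    s=r.get_state(); q=s["tcp_rot"]
    from scipy.spatial.transform import Rotation as Ro
    return s,Ro.from_quat([q[1],q[2],q[3],q[0]]).as_matrix()
E
python3 - <<'E'
from h import *
import scipy.ndimage as nd
f=np.load("top0.npz");p=f["p"].astype(int);W=cloud("top",f["d"])
def rect(m,nm):
    l,n=nd.label(m); 
    if n==0: print(nm,"none");return
    k=np.argmax(nd.sum(m,l,range(1,n+1)))+1
    P=W[l==k]; P=P[~np.isnan(P[:,0])]
    b=cv2.minAreaRect(P[:,:2].astype(np.float32)); print(nm,len(P),"c",np.round(b[0]),"size",np.round(b[1]),"ang",b[2],"z",np.round(np.median(P[:,2]),1)); print(np.round(cv2.boxPoints(b)).tolist())
v,u=np.mgrid[:384,:512]
box=lambda a,b,c,e:(u>=a)&(u<=b)&(v>=c)&(v<=e)
rect(box(270,370,135,240)&(W[...,2]>80),"cover")
rect(box(210,262,110,190)&(p.sum(-1)<120),"mat")
br=box(210,262,110,190)&(p[...,0]>60)&(p[...,0]>1.5*p[...,2])&(W[...,2]>12)
rect(br&(W[...,2]<35)&(p[...,0]<150),"handle")
rect(box(225,252,112,150)&(p.min(-1)>120),"blade")
rect(box(210,262,115,175)&(W[...,2]>8)&(W[...,2]<40),"scraper")
rect(box(65,200,120,245)&(W[...,2]>50)&(W[...,2]<75),"plate")
rect(box(70,100,185,210)&(W[...,2]>95),"postL")
rect(box(155,180,195,220)&(W[...,2]>95),"postR")
rect(box(130,150,120,142)&(W[...,2]>95),"postB")
rect(box(115,150,165,195)&(W[...,2]>75)&(W[...,2]<100),"boss")
rect(box(330,360,250,275)&(W[...,2]>50),"jar")
rect(box(185,280,228,245)&(W[...,2]>6),"file")
rect(box(258,282,92,125)&(W[...,2]>20),"bottle")
rect(box(222,246,84,112)&(W[...,2]>20),"vb")
rect(box(150,192,85,180)&(W[...,2]>125),"nozzle")
g=box(150,195,85,180)&(W[...,2]>125)
for z0 in(150,200,235,250): 
    P=W[g&(abs(W[...,2]-z0)<12)]; print(z0,len(P),np.round(P.mean(0)) if len(P) else "")
f=np.load("scene0.npz");S=cloud("scene",f["d"]);
q=S[160:235,160:230].reshape(-1,3);q=q[(q[:,2]>84)&(q[:,2]<100)];b=cv2.minAreaRect(q[:,:2].astype(np.float32));print("scene cover",b)
im=f["p"][140:260,150:300];cv2.imwrite("pics/s1.png",cv2.resize(im[:,:,::-1],None,fx=5,fy=5,interpolation=2))
E
```

```text
cover 4217 c [ 516. -217.] size [200. 171.] ang 25.25467872619629 z 89.7
[[389.0, -183.0], [461.0, -337.0], [642.0, -252.0], [570.0, -97.0]]
mat 2 c [754.  49.] size [3. 0.] ang 123.60942077636719 z 21.3
[[755.0, 47.0], [755.0, 47.0], [753.0, 50.0], [753.0, 50.0]]
handle 304 c [612.  36.] size [31. 94.] ang 77.67032623291016 z 22.2
[[562.0, 31.0], [654.0, 11.0], [661.0, 41.0], [569.0, 61.0]]
blade 305 c [700.  19.] size [36. 91.] ang 79.010498046875 z 13.5
[[652.0, 10.0], [741.0, -8.0], [748.0, 28.0], [659.0, 45.0]]
scraper 628 c [650.  27.] size [ 35. 176.] ang 78.48057556152344 z 18.6
[[561.0, 28.0], [733.0, -8.0], [740.0, 26.0], [568.0, 61.0]]
plate 9082 c [523. 317.] size [320. 319.] ang 1.4311714172363281 z 59.9
[[360.0, 472.0], [368.0, 153.0], [687.0, 161.0], [679.0, 480.0]]
postL 46 c [470. 446.] size [15. 15.] ang 75.11331939697266 z 120.6
[[461.0, 440.0], [475.0, 437.0], [479.0, 451.0], [464.0, 455.0]]
postR 38 c [436. 205.] size [14. 13.] ang 5.99825382232666 z 123.3
[[429.0, 211.0], [430.0, 198.0], [444.0, 200.0], [442.0, 213.0]]
postB 44 c [660. 297.] size [15. 14.] ang 4
[... 404 characters left out ...]
.1555049419403076 z 14.8
[[355.0, 151.0], [368.0, -87.0], [393.0, -86.0], [380.0, 153.0]]
bottle 422 c [745. -65.] size [56. 50.] ang 81.18675994873047 z 100.2
[[716.0, -89.0], [766.0, -97.0], [774.0, -42.0], [725.0, -34.0]]
vb 312 c [788.  39.] size [63. 45.] ang 16.826393127441406 z 39.6
[[751.0, 51.0], [764.0, 8.0], [824.0, 26.0], [811.0, 69.0]]
nozzle 920 c [639. 206.] size [ 37. 194.] ang 77.0364761352539 z 234.2
[[540.0, 209.0], [730.0, 166.0], [738.0, 202.0], [549.0, 246.0]]
150 51 [690. 186. 151.]
200 121 [608. 213. 201.]
235 378 [650. 205. 235.]
250 300 [694. 193. 251.]
scene cover ((521.9097290039062, -215.8806915283203), (209.0124053955078, 170.59677124023438), 25.297901153564453)
```

View pics/s1.png

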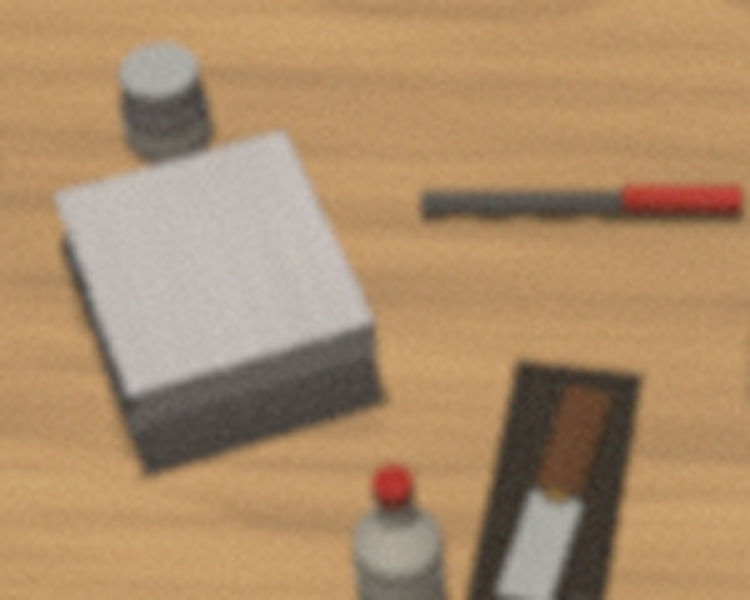

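The crop shows the cover's skirt band on the side facing the scene camera. The left (-y) face has none, so the hinge is there and the front faces +y. The scraper lies on the mat with its blade pointing away from the robot.

```bash
cat >> h.py <<'E'
def go(*tg):
    """tg: (x,y,z,yaw_of_tool_x_deg or None); prints totals in tool axes: turn first, then shift cm"""
    s,R=pose(); p=s["tcp_pos"].copy(); th=np.degrees(np.arctan2(R[1,0],R[0,0])); print("at",np.round(p,1),"yaw",round(th,2),"tilt",np.round(R[:2,2],3),"t",s["clock"],"w",round(s["width"],3))
    for x,y,z,w in tg:
        t=0 if w is None else -((w-th+180)%360-180); th-=t
        a=np.radians(th); d=np.array([x,y,z])-p; p=np.array([x,y,z],float)
        sh=np.array([d[0]*np.cos(a)+d[1]*np.sin(a),d[0]*np.sin(a)-d[1]*np.cos(a),-d[2]])/10
        print("turn",round(t,2),"shift",np.round(sh,2),"minrows",int(np.ceil(max(abs(t)/7.16,np.linalg.norm(sh)/4.17))))
E
python3 - <<'E'
from h import *
f=np.load("top0.npz");p=f["p"].astype(int);W=cloud("top",f["d"])
m=np.zeros((384,512),np.uint8); s=p[105:195,210:265]; m[105:195,210:265]=(s.max(-1)<75)&(abs(W[105:195,210:265,2]-3)<6)
P=W[m>0]; b=cv2.minAreaRect(P[:,:2].astype(np.float32)); print("mat",len(P),b)
f=np.load("scene0.npz");q=f["p"].astype(int).sum(-1)
print("left face", q[195,158:172], q[205,160:176]); print("back face",q[212:236,200])
go((420,31,230,168.5),(637,31,150,None),(637,31,6,None))
E
```

```text
mat 1201 ((645.94384765625, 26.448177337646484), (87.09529113769531, 231.56675720214844), 84.06244659423828)
left face [417 405 409 405 383 361 287 234 330 468 543 555 556 551] [460 444 449 457 442 423 395 332 276 310 406 511 556 554 552 561]
back face [349 275 276 271 277 265 249 227 221 211 229 201 199 209 205 206 268 355
 427 437 417 434 453 473]
at [266.  537.2 230.3] yaw 153.65 tilt [-0.001 -0.001] t 0.1 w 1.003
turn -14.85 shift [-2.518e+01 -4.654e+01  3.000e-02] minrows 13
turn 0 shift [-21.26   4.33   8.  ] minrows 6
turn 0 shift [ 0.   0.  14.4] minrows 4
```

Request:
{"op": "servo_tool", "data": {
  "rows": [
    [[0,0,0],-4.95,8.5],
    [[0,0,0],-4.95,8.5],
    [[0,0,0],-4.95,8.5],
    [[-1.94,-3.58,0],0,8.5],
    [[-1.94,-3.58,0],0,8.5],
    [[-1.94,-3.58,0],0,8.5],
    [[-1.94,-3.58,0],0,8.5],
    [[-1.94,-3.58,0],0,8.5],
    [[-1.94,-3.58,0],0,8.5],
    [[-1.94,-3.58,0],0,8.5],
    [[-1.94,-3.58,0],0,8.5],
    [[-1.94,-3.58,0],0,8.5],
    [[-1.94,-3.58,0],0,8.5],
    [[-1.94,-3.58,0],0,8.5],
    [[-1.94,-3.58,0],0,8.5],
    [[-1.94,-3.58,0],0,6]
  ]
}}

```text
clock: 1.43
tcp_pos: [420.5, 29.4, 231.2]
tcp_rot: [0.0, 0.1, 0.995, 0.0]
ft_force: [0.5, 0.1, -0.3]
width: 0.878
finger_force: 0.0
```

Request:
{"op": "servo_tool", "data": {
  "rows": [
    [[-3.04,0.62,1.14],0,6],
    [[-3.04,0.62,1.14],0,6],
    [[-3.04,0.62,1.14],0,6],
    [[-3.04,0.62,1.14],0,6],
    [[-3.04,0.62,1.14],0,6],
    [[-3.04,0.62,1.14],0,6],
    [[-3.04,0.62,1.14],0,6],
    [[0,0,0],0,6],
    [[0,0,0],0,6],
    [[0,0,0],0,6]
  ]
}}

```text
clock: 2.27
tcp_pos: [637.2, 31.5, 150.9]
tcp_rot: [-0.001, 0.1, 0.995, -0.0]
ft_force: [0.0, -0.1, -0.3]
width: 0.705
finger_force: 0.0
```

```bash
python3 - <<'E'
from h import *
go((637,31,6,168.5))
E
```

```text
at [637.2  31.5 150.9] yaw 168.51 tilt [-0.002  0.   ] t 2.2667 w 0.705
turn 0.01 shift [ 1.000e-02 -6.000e-02  1.449e+01] minrows 4
```

Request:
{"op": "servo_tool", "data": {
  "rows": [
    [[0,0,3],0,6],
    [[0,0,3],0,6],
    [[0,0,3],0,6],
    [[0,0,3],0,6],
    [[0,0,1.5],0,6],
    [[0,0,1],0,6],
    [[0,0,0],0,6],
    [[0,0,0],0,2],
    [[0,0,0],0,2],
    [[0,0,0],0,2],
    [[0,0,0],0,2],
    [[0,0,0],0,2],
    [[0,0,0],0,2],
    [[0,0,0],0,2],
    [[0,0,0],0,2]
  ]
}}

```text
clock: 3.52
tcp_pos: [640.1, 31.5, 9.6]
tcp_rot: [0.002, 0.1, 0.995, 0.0]
ft_force: [-0.4, 0.2, 7.2]
width: 0.353
finger_force: 60.5
```

Request:
{"op": "servo_tool", "data": {
  "rows": [
    [[0,0,-1],0,2],
    [[0,0,-2],0,2],
    [[0,0,-3],0,2],
    [[0,0,-3],0,2],
    [[0,0,-3],0,2],
    [[0,0,-2],0,2],
    [[0,0,0],0,2],
    [[0,0,0],0,2],
    [[0,0,0],0,2]
  ]
}}

```text
clock: 4.27
tcp_pos: [637.2, 31.5, 145.8]
tcp_rot: [-0.001, 0.1, 0.995, -0.0]
ft_force: [-0.9, -0.2, -1.5]
width: 0.358
finger_force: 59.6
```

```bash
python3 - <<'E'
from h import *
p,d,W=look("top","top1"); s,R=pose(); print(s["tcp_pos"],s["ft_force"],s["width"])
p2,d2,W2=look("scene","sc1")
cv2.imwrite("pics/m1.png",np.hstack([cv2.resize(p[90:210,190:290,::-1],(400,480)),cv2.resize(p2[130:250,230:330,::-1],(400,480))]))
m=(W[...,0]>560)&(W[...,0]<800)&(abs(W[...,1]-20)<60)&(W[...,2]>80)&(W[...,2]<145)&(p.min(-1)>100)
P=W[m]; print(len(P),cv2.minAreaRect(P[:,:2].astype(np.float32)))
for a in range(640,780,10):
    q=P[(P[:,0]>=a)&(P[:,0]<a+10)]
    if len(q): print(a,len(q),np.round(q.mean(0),1))
E
```

```text
[636.65880187  31.56608802 144.75318307] [-0.75434183 -0.35481169 -2.54116143] 0.36359437349652884
0 ((0.0, 0.0), (0.0, 0.0), 0.0)
```

View pics/m1.png

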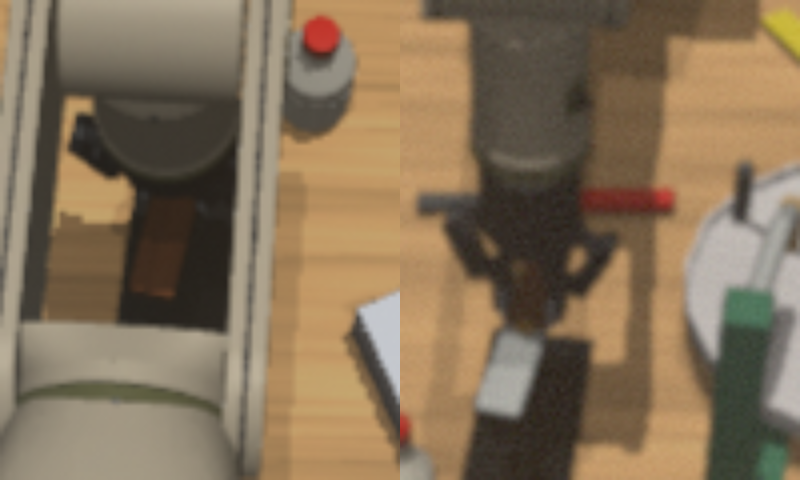

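Scene view (right half): the scraper is held, blade at about (510,375) in the crop, pointing away from the robot and near level. Next I measure its height and pitch.

```bash
python3 - <<'E'
from h import *
p,d,W=look("scene"); s,R=pose(); T=s["tcp_pos"]
m=(W[...,0]>640)&(W[...,0]<800)&(abs(W[...,1]-20)<60)&(W[...,2]>100)&(W[...,2]<190)&(p.min(-1)>105)
P=W[m]; a=np.radians(168.5+180); e=np.array([np.cos(a),np.sin(a)]); n=np.array([-e[1],e[0]])
u=(P[:,:2]-T[:2])@e; w=(P[:,:2]-T[:2])@n; print(len(P),u.min(),u.max(),w.min(),w.max())
for k in range(0,125,10):
    q=(u>=k)&(u<k+10)
    if q.any(): print(k,q.sum(),np.round([w[q].mean(),P[q,2].mean()-T[2]],1))
print(T,"pitch/height",np.polyfit(u,P[:,2]-T[2],1),"lat",np.polyfit(u,w,1))
E=np.array([0.4240,-0.9057]);C=np.array([516,-217.]);lip=C-85*E;print("lip",lip)
E
```

```text
218 24.822434742039157 104.50365695673878 -19.547935630486528 16.29853019159302
20 11 [-3.3  2.4]
30 25 [-2.  3.]
40 29 [-0.6  3.1]
50 27 [-0.1  2.8]
60 26 [-1.8  2.8]
70 36 [-0.5  2.7]
80 28 [-1.1  2.5]
90 32 [-0.5  1.9]
100 4 [-7.5  4.1]
[636.47887393  31.53681562 144.27039927] pitch/height [-0.00990234  3.34154041] lat [ 0.01133778 -1.87047719]
lip [ 479.96   -140.0155]
```

```bash
python3 - <<'E'
from h import *
go((423,-17.5,145,None),(423,-17.5,48.6,115.25),(443.5,-61.2,48.6,None))
E
```

```text
at [636.5  31.5 144.3] yaw 168.5 tilt [-0.004  0.   ] t 4.4167 w 0.356
turn 0 shift [19.94 -9.06 -0.07] minrows 6
turn 53.25 shift [0.   0.   9.64] minrows 8
turn 0 shift [-4.83 -0.01 -0.  ] minrows 2
```

Request:
{"op": "servo_tool", "data": {
  "rows": [
    [[2.85,-1.29,0],0,2],
    [[2.85,-1.29,0],0,2],
    [[2.85,-1.29,0],0,2],
    [[2.85,-1.29,0],0,2],
    [[2.85,-1.29,0],0,2],
    [[2.85,-1.29,0],0,2],
    [[2.85,-1.29,0],0,2],
    [[0,0,0],5.325,2],
    [[0,0,0],5.325,2],
    [[0,0,0],5.325,2],
    [[0,0,0],5.325,2],
    [[0,0,0],5.325,2],
    [[0,0,0],5.325,2],
    [[0,0,0],5.325,2],
    [[0,0,0],5.325,2],
    [[0,0,0],5.325,2],
    [[0,0,0],5.325,2],
    [[0,0,0],0,2],
    [[0,0,0],0,2]
  ]
}}

```text
clock: 6.0
tcp_pos: [423.7, -17.1, 145.6]
tcp_rot: [-0.001, 0.534, 0.845, -0.0]
ft_force: [-1.0, 1.2, -1.5]
width: 0.358
finger_force: 59.6
```

Request:
{"op": "servo_tool", "data": {
  "rows": [
    [[0,0,2],0,2],
    [[0,0,2],0,2],
    [[0,0,2],0,2],
    [[0,0,2],0,2],
    [[0,0,1],0,2],
    [[0,0,0.6],0,2],
    [[0,0,0],0,2],
    [[0,0,0],0,2],
    [[0,0,0],0,2]
  ]
}}

```text
clock: 6.75
tcp_pos: [425.3, -17.4, 51.7]
tcp_rot: [0.001, 0.535, 0.845, 0.0]
ft_force: [0.0, -0.4, -1.2]
width: 0.356
finger_force: 59.6
```

```bash
python3 - <<'E'
from h import *
go((423,-17.5,48.6,115.25),(443.5,-61.2,48.6,None))
p,d,W=look("scene","sc2");p1,d1,W1=look("top","top2")
cv2.imwrite("pics/m2.png",np.hstack([cv2.resize(p[140:240,160:260,::-1],(400,400)),cv2.resize(p1[140:240,230:330,::-1],(400,400))]))
s,R=pose();T=s["tcp_pos"];e=np.array([0.4265,-.9045]);n=np.array([-e[1],e[0]])
for nm,P,c in(("sc",W,p),("top",W1,p1)):
    u=(P[...,:2]-T[:2])@e; w=(P[...,:2]-T[:2])@n
    m=(u>30)&(u<125)&(abs(w)<30)&(P[...,2]>35)&(P[...,2]<70)
    print(nm,m.sum())
    for k in range(30,130,10):
        q=m&(u>=k)&(u<k+10)
        if q.any(): print(k,q.sum(),np.round([w[q].mean(),w[q].min(),w[q].max(),np.median(P[q,2])],1))
E
```

```text
at [425.3 -17.4  51.7] yaw 115.29 tilt [ 0.002 -0.   ] t 6.75 w 0.356
turn 0.04 shift [ 0.09 -0.22  0.31] minrows 1
turn 0 shift [-4.83 -0.01 -0.  ] minrows 2
sc 149
30 20 [  2.7 -14.7  21.   54. ]
40 21 [  2.2 -15.2  17.   54.8]
50 22 [  2.  -14.9  20.4  55.1]
60 18 [  1.1 -17.3  17.1  53.7]
70 23 [  2.1 -18.5  16.4  53.6]
80 18 [  2.4 -11.5  18.5  55.6]
90 21 [  1.6 -17.5  18.3  54.3]
100 6 [ 3.1 -7.5 13.3 56.3]
top 4
90 2 [-16.7 -18.2 -15.3  56.1]
100 2 [-16.  -19.2 -12.8  56.4]
```

View pics/m2.png

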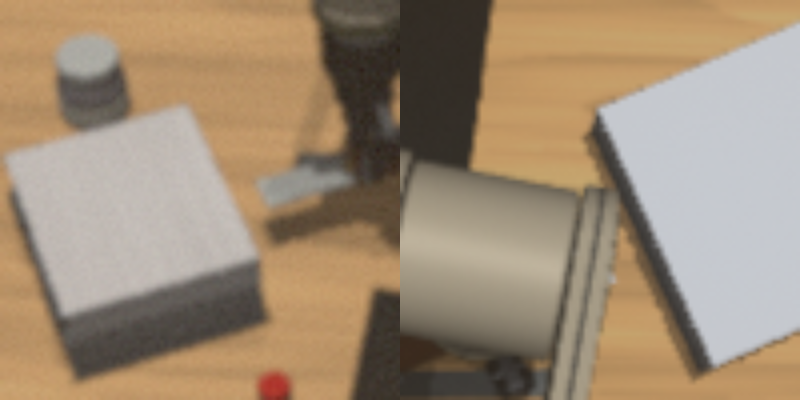

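The blade points at the case front, about 30 mm off, and sits about 3 mm high. I'll lower it and insert.

Request:
{"op": "servo_tool", "data": {
  "rows": [
    [[0,-0.2,0.31],0,2],
    [[0,0,0],0,2],
    [[-1,0,0],0,2],
    [[-1,0,0],0,2],
    [[-1,0,0],0,2],
    [[-0.6,0,0],0,2],
    [[-0.6,0,0],0,2],
    [[-0.6,0,0],0,2],
    [[0,0,0],0,2],
    [[0,0,0],0,2],
    [[0,0,0],0,2]
  ]
}}

```text
clock: 7.77
tcp_pos: [442.8, -61.4, 47.2]
tcp_rot: [-0.0, 0.535, 0.845, -0.0]
ft_force: [-1.1, -0.4, -1.5]
width: 0.355
finger_force: 59.6
```

```bash
python3 - <<'E'
from h import *
go((443.5,-61.2,48.6,115.25)); print(r.get_state()["ft_force"])
p,d,W=look("scene")
s,R=pose();T=s["tcp_pos"];e=np.array([0.4265,-.9045]);n=np.array([-e[1],e[0]])
P=W;u=(P[...,:2]-T[:2])@e; w=(P[...,:2]-T[:2])@n
m=(u>30)&(u<140)&(abs(w)<20)&(P[...,2]>35)
for k in range(30,140,10):
    q=m&(u>=k)&(u<k+10)
    if q.any(): print(k,q.sum(),np.round([w[q].mean(),np.median(P[q,2])],1))
E
```

```text
at [442.8 -61.4  47.2] yaw 115.25 tilt [-0.  0.] t 7.7667 w 0.355
turn -0.0 shift [-0.02  0.07 -0.14] minrows 1
[-1.09967428 -0.41393515 -1.4709887 ]
30 148 [  7.8 302.5]
40 188 [  5.7 336.8]
50 112 [  4.  422.6]
60 110 [  1.1 424.5]
70 84 [-1.00e-01  4.12e+02]
80 11 [  0.5 408. ]
90 24 [ 2.1 88.8]
100 24 [-0.6 87.4]
110 22 [ 0.8 87.3]
120 25 [ 0.3 88.1]
130 25 [-0.6 88.1]
```

Request:
{"op": "servo_tool", "data": {
  "rows": [
    [[0,0,-0.5],0,2],
    [[0,0,-0.5],0,2],
    [[0,0,-0.5],0,2],
    [[0,0,-0.5],0,2],
    [[0,0,-0.5],0,2],
    [[0,0,-0.5],0,2],
    [[-0.3,0,-0.6],0,2],
    [[-0.4,0,-0.6],0,2],
    [[-0.4,0,-0.6],0,2],
    [[-0.4,0,-0.6],0,2],
    [[0,0,0],0,2],
    [[0,0,0],0,2]
  ]
}}

```text
clock: 8.82
tcp_pos: [450.3, -75.8, 102.3]
tcp_rot: [0.001, 0.536, 0.844, 0.0]
ft_force: [0.4, -0.5, -1.1]
width: 0.353
finger_force: 60.1
```

```bash
cat >> h.py <<'E'
EX=np.array([0.4265,-.9045]); NY=-np.array([EX[1],-EX[0]])*1.0; CC=np.array([516,-217.])
def cover(W):
    """profile of the case region, case frame: mean z per x bin"""
    X=(W[...,:2]-CC)@EX; Y=(W[...,:2]-CC)@np.array([-EX[1],EX[0]])
    o=[]
    for k in range(-100,140,15):
        q=(X>=k)&(X<k+15)&(abs(Y)<70)&(W[...,2]>20)&(W[...,2]<290)
        if q.sum()>5: o.append((k+7,int(q.sum()),*np.round(np.percentile(W[...,2][q],[20,50,80])).astype(int)))
    return o
E
python3 - <<'E'
from h import *
s=r.get_state();print(s["tcp_pos"],s["ft_force"],s["torque"])
p,d,W=look("scene","sc3")
for l in cover(W):print(*l)
E
```

```text
[450.33654556 -75.84204644 102.2844348 ] [ 0.38637872 -0.53907314 -1.12490334] [-0.02867556  0.00441591 -0.03937952]
-93 33 102 105 108
-78 57 36 103 111
-63 122 51 137 140
-48 164 130 134 137
-33 159 126 129 132
-18 149 121 125 128
-3 148 116 119 122
12 146 112 115 117
27 142 107 110 112
42 137 102 105 107
57 134 97 101 103
72 134 92 95 98
87 140 87 90 92
102 19 85 87 89
```

View pics/sc3.png

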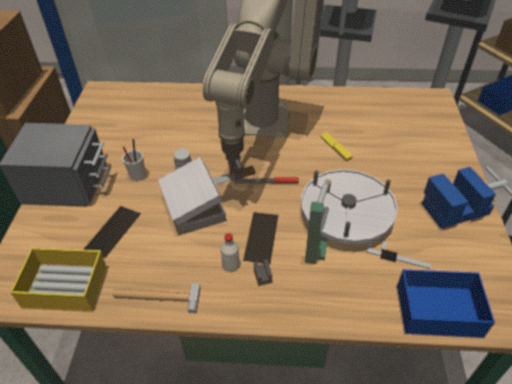

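The cover is up about 0.33 rad on the blade. I'll continue along the arc.

Request:
{"op": "servo_tool", "data": {
  "rows": [
    [[-0.35,0,-0.7],0,2],
    [[-0.35,0,-0.7],0,2],
    [[-0.35,0,-0.7],0,2],
    [[-0.35,0,-0.7],0,2],
    [[-0.35,0,-0.7],0,2],
    [[-0.35,0,-0.7],0,2],
    [[-0.7,0,-0.75],0,2],
    [[-0.7,0,-0.75],0,2],
    [[-0.7,0,-0.75],0,2],
    [[-0.7,0,-0.75],0,2],
    [[-0.7,0,-0.75],0,2],
    [[0,0,0],0,2]
  ]
}}

```text
clock: 9.87
tcp_pos: [474.5, -128.0, 182.7]
tcp_rot: [0.001, 0.536, 0.844, -0.0]
ft_force: [1.4, -3.0, -7.5]
width: 0.357
finger_force: 60.2
```

```bash
python3 - <<'E'
from h import *
s=r.get_state();print(s["tcp_pos"],s["ft_force"],s["torque"],(s["tcp_pos"][:2]-CC)@EX)
p,d,W=look("scene","sc4")
for l in cover(W):print(*l)
E
```

```text
[ 474.47496998 -127.98213386  182.70962359] [ 1.43738767 -2.98640348 -7.51140037] [-0.23353184 -0.05136419 -0.05191675] -98.22708522719411
-93 156 201 248 281
-78 242 32 46 250
-63 139 29 35 183
-48 179 31 61 180
-33 139 28 38 182
-18 152 28 180 190
-3 179 30 196 201
12 205 31 200 207
27 204 173 183 189
42 182 158 165 172
57 164 140 147 152
72 153 122 128 134
87 151 103 109 115
102 144 84 89 96
117 38 76 79 82
```

Request:
{"op": "servo_tool", "data": {
  "rows": [
    [[-0.75,0,-0.5],0,2],
    [[-0.75,0,-0.5],0,2],
    [[-0.75,0,-0.5],0,2],
    [[-0.75,0,-0.5],0,2],
    [[-0.8,0,-0.4],0,2],
    [[-0.8,0,-0.3],0,2],
    [[-0.9,0,0],0,2],
    [[-0.9,0,0],0,2],
    [[-0.9,0,0],0,2],
    [[-0.9,0,0],0,2],
    [[-0.9,0,0],0,2],
    [[-0.9,0,0],0,2],
    [[0,0,0],0,2]
  ]
}}

```text
clock: 11.0
tcp_pos: [516.7, -218.0, 208.1]
tcp_rot: [0.001, 0.536, 0.844, -0.0]
ft_force: [0.6, 0.2, -1.4]
width: 0.361
finger_force: 60.9
```

```bash
python3 - <<'E'
from h import *
s=r.get_state();print(s["tcp_pos"],s["ft_force"],s["torque"],(s["tcp_pos"][:2]-CC)@EX)
p,d,W=look("scene","sc5")
for l in cover(W):print(*l)
E
```

```text
[ 516.67916229 -217.95406188  208.07019944] [ 0.63106613  0.15223461 -1.44991905] [ 0.00204311 -0.06643426  0.00586704] 1.1526116858280706
-78 134 29 40 45
-63 156 28 37 217
-48 202 31 62 207
-33 210 29 40 212
-18 160 27 30 75
-3 181 28 32 233
12 249 29 58 256
27 199 28 35 78
42 150 27 31 209
57 137 42 45 209
72 125 44 221 223
87 137 222 224 226
102 171 215 224 226
117 201 88 131 169
```

View pics/sc5.png

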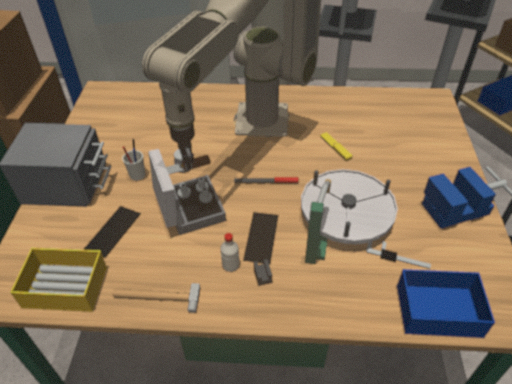

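The cover stands near vertical at about (160,185), and two hubs show in the tray at (190–205,190). The scraper goes back to its mat.

```bash
python3 - <<'E'
from h import *
go((435,-45,208,115.25),(435,-45,208,168.5),(638,31.5,120,None),(638,31.5,9.5,None))
E
```

```text
at [ 516.3 -217.2  207.9] yaw 115.2 tilt [ 0.    -0.001] t 11.05 w 0.357
turn -0.05 shift [ 1.905e+01 -1.000e-02 -1.000e-02] minrows 5
turn -53.25 shift [ 0.  0. -0.] minrows 8
turn 0 shift [-18.37  11.54   8.8 ] minrows 6
turn 0 shift [ 0.    0.   11.05] minrows 3
```

Request:
{"op": "servo_tool", "data": {
  "rows": [
    [[2,0,0],0,2],
    [[3,0,0],0,2],
    [[3,0,0],0,2],
    [[3,0,0],0,2],
    [[3,0,0],0,2],
    [[3,0,0],0,2],
    [[2,0,0],0,2],
    [[0,0,0],-5.325,2],
    [[0,0,0],-5.325,2],
    [[0,0,0],-5.325,2],
    [[0,0,0],-5.325,2],
    [[0,0,0],-5.325,2],
    [[0,0,0],-5.325,2],
    [[0,0,0],-5.325,2],
    [[0,0,0],-5.325,2],
    [[0,0,0],-5.325,2],
    [[0,0,0],-5.325,2]
  ]
}}

```text
clock: 12.47
tcp_pos: [434.9, -44.2, 208.0]
tcp_rot: [0.0, 0.098, 0.995, -0.0]
ft_force: [0.2, -0.8, -1.0]
width: 0.356
finger_force: 61.0
```

```bash
python3 - <<'E'
from h import *
go((638,31.5,120,168.5),(638,31.5,9.5,None))
E
```

```text
at [434.9 -44.2 208. ] yaw 168.78 tilt [ 0.001 -0.   ] t 12.4667 w 0.356
turn 0.28 shift [-18.39  11.47   8.8 ] minrows 6
turn 0 shift [ 0.    0.   11.05] minrows 3
```

Request:
{"op": "servo_tool", "data": {
  "rows": [
    [[-2.63,1.64,1.26],0,2],
    [[-2.63,1.64,1.26],0,2],
    [[-2.63,1.64,1.26],0,2],
    [[-2.63,1.64,1.26],0,2],
    [[-2.63,1.64,1.26],0,2],
    [[-2.63,1.64,1.26],0,2],
    [[-2.63,1.64,1.26],0,2],
    [[0,0,0],0,2],
    [[0,0,2.5],0,2],
    [[0,0,2.5],0,2],
    [[0,0,2.5],0,2],
    [[0,0,1.5],0,2],
    [[0,0,1],0,2],
    [[0,0,0.5],0,2],
    [[0,0,0.3],0,2],
    [[0,0,0],0,2],
    [[0,0,0],0,2],
    [[0,0,0],0,2]
  ]
}}

```text
clock: 13.97
tcp_pos: [639.4, 31.4, 13.3]
tcp_rot: [0.001, 0.1, 0.995, 0.0]
ft_force: [-1.0, -0.2, -1.2]
width: 0.355
finger_force: 60.9
```

Request:
{"op": "servo_tool", "data": {
  "rows": [
    [[0,0,0.2],0,2],
    [[0,0,0.2],0,2],
    [[0,0,0],0,2],
    [[0,0,0],0,6.5],
    [[0,0,0],0,6.5],
    [[0,0,0],0,6.5],
    [[0,0,0],0,6.5],
    [[0,0,0],0,6.5],
    [[0,0,-1],0,6.5],
    [[0,0,-3],0,6.5],
    [[0,0,-4],0,6.5],
    [[0,0,-4],0,6.5],
    [[0,0,-4],0,6.5],
    [[0,0,-4],0,6.5],
    [[4,0,0],0,6.5],
    [[4,0,0],0,6.5],
    [[4,0,0],0,6.5],
    [[4,0,0],0,6.5],
    [[4,0,0],0,6.5],
    [[2,0,0],0,6.5]
  ]
}}

```text
clock: 15.63
tcp_pos: [419.1, 76.0, 207.7]
tcp_rot: [-0.0, 0.1, 0.995, 0.0]
ft_force: [-0.8, -0.1, 0.8]
width: 0.762
finger_force: 0.0
```

```bash
python3 - <<'E'
from h import *
p,d,W=look("top","top6");p2,d2,W2=look("scene","sc6")
cv2.imwrite("pics/m6.png",np.hstack([cv2.resize(p[130:250,265:375,::-1],(400,436)),cv2.resize(p2[140:250,140:240,::-1],(396,436))]))
X=(W[...,:2]-CC)@EX; Y=(W[...,:2]-CC)@np.array([-EX[1],EX[0]])
m=((abs(W[...,2]-75)<7)&(X>-80)&(X<50)&(abs(Y)<95)).astype(np.uint8)
n,l,st,c=cv2.connectedComponentsWithStats(m)
for i in range(1,n):
    if st[i,4]>10:
        q=W[l==i]; b=cv2.minEnclosingCircle(q[:,:2].astype(np.float32)); print(i,st[i,4],np.round(q.mean(0),1),np.round(b[0],1),round(b[1],1),"case",np.round([X[l==i].mean(),Y[l==i].mean()]))
m=((W[...,2]>36)&(W[...,2]<66)&(X>-75)&(X<45)&(abs(Y)<90)).astype(np.uint8)
n,l,st,c=cv2.connectedComponentsWithStats(m)
for i in range(1,n):
    if st[i,4]>15: print("low",st[i,4],np.round(W[l==i].mean(0)),np.round([X[l==i].mean(),Y[l==i].mean()]))
m=(W[...,0]>540)&(W[...,0]<790)&(abs(W[...,1]-27)<50)&(W[...,2]>8)&(W[...,2]<40)&(p.max(-1)>65)
n,l,st,c=cv2.connectedComponentsWithStats(m.astype(np.uint8)); k=1+np.argmax(st[1:,4]); print("scraper",cv2.minAreaRect(W[l==k][:,:2].astype(np.float32)),np.median(W[l==k][:,2]))
s=r.get_state();print(s["tcp_pos"],s["width"],s["clock"])
E
```

```text
1 55 [ 491.4 -177.5   74.5] [ 491.3 -177.6] 11.9 case [-46.  -5.]
2 55 [ 473.6 -257.2   74.8] [ 473.6 -257.6] 12.2 case [ 18. -55.]
3 53 [ 441.8 -196.4   73.8] [ 442.2 -197.2] 11.5 case [-50. -58.]
low 117 [ 490. -176.   41.] [-48.  -6.]
low 120 [ 472. -255.   42.] [ 16. -57.]
low 130 [ 441. -195.   41.] [-52. -58.]
scraper ((651.484375, 27.068639755249023), (34.39564895629883, 174.04017639160156), 78.02238464355469) 17.886961287986207
[420.28254405  76.05134577 208.39707549] 0.7611612293771265 15.7333
```

View pics/m6.png

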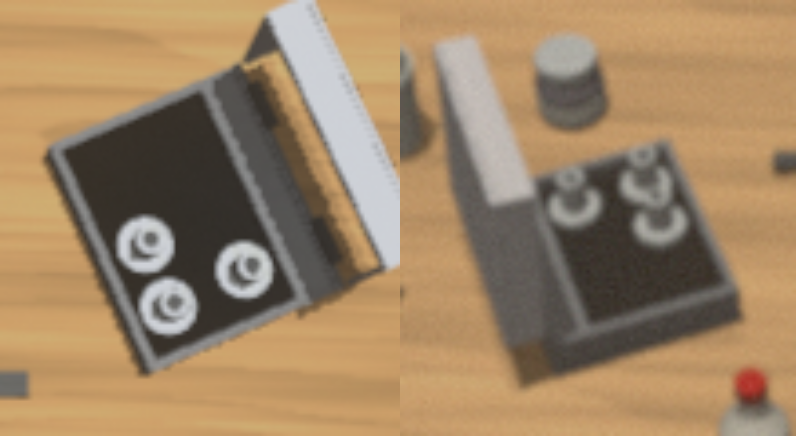

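Three hubs, all upright at (491,-177), (474,-257) and (442,-197). The scraper is back on its mat. Now the hubs, starting with the first.

```bash
python3 - <<'E'
from h import *
go((491,-177.5,140,25),(491,-177.5,49,None),(491,-177.5,180,None),(435,270,180,None),(435,270,81,None))
E
```

```text
at [420.3  76.1 208.4] yaw 168.58 tilt [0.001 0.   ] t 15.7333 w 0.761
turn 143.58 shift [-4.31 25.97  6.84] minrows 21
turn 0 shift [0.  0.  9.1] minrows 3
turn 0 shift [  0.    0.  -13.1] minrows 4
turn 0 shift [ 13.84 -42.92  -0.  ] minrows 11
turn 0 shift [0.  0.  9.9] minrows 3
```

```bash
python3 - <<'E'
from h import *
go((491,-177.5,140,205),(491,-177.5,49,None),(491,-177.5,180,None),(435,270,180,None),(435,270,81,None))
E
```

```text
at [420.3  76.1 208.4] yaw 168.58 tilt [0.001 0.   ] t 15.7333 w 0.761
turn -36.42 shift [  4.31 -25.97   6.84] minrows 7
turn 0 shift [-0.   0.   9.1] minrows 3
turn 0 shift [ -0.    0.  -13.1] minrows 4
turn 0 shift [-13.84  42.92  -0.  ] minrows 11
turn 0 shift [-0.   0.   9.9] minrows 3
```

Request:
{"op": "servo_tool", "data": {
  "rows": [
    [[0,0,0],-6.07,4],
    [[0,0,0],-6.07,4],
    [[0,0,0],-6.07,4],
    [[0,0,0],-6.07,4],
    [[0,0,0],-6.07,4],
    [[0,0,0],-6.07,4],
    [[0.54,-3.25,0.86],0,4],
    [[0.54,-3.25,0.86],0,4],
    [[0.54,-3.25,0.86],0,4],
    [[0.54,-3.25,0.86],0,4],
    [[0.54,-3.25,0.86],0,4],
    [[0.54,-3.25,0.86],0,4],
    [[0.54,-3.25,0.86],0,4],
    [[0.54,-3.25,0.86],0,4],
    [[0,0,0],0,4],
    [[0,0,0],0,4],
    [[0,0,0],0,4]
  ]
}}

```text
clock: 17.15
tcp_pos: [493.2, -178.9, 139.0]
tcp_rot: [-0.0, -0.215, 0.977, 0.0]
ft_force: [-0.1, 1.1, -0.2]
width: 0.467
finger_force: 0.0
```

```bash
python3 - <<'E'
from h import *
go((491,-177.5,49,205))
E
```

```text
at [ 493.2 -178.9  139. ] yaw -155.13 tilt [-0.  0.] t 17.15 w 0.467
turn -0.13 shift [0.14 0.22 9.  ] minrows 3
```

Request:
{"op": "servo_tool", "data": {
  "rows": [
    [[0.14,0.2,2],0,4],
    [[0,0,2.5],0,4],
    [[0,0,2.5],0,4],
    [[0,0,1.3],0,4],
    [[0,0,0.7],0,4],
    [[0,0,0],0,4],
    [[0,0,0],0,1],
    [[0,0,0],0,1],
    [[0,0,0],0,1],
    [[0,0,0],0,1],
    [[0,0,0],0,1],
    [[0,0,0],0,1],
    [[0,0,0],0,1]
  ]
}}

```text
clock: 18.23
tcp_pos: [492.1, -177.8, 50.5]
tcp_rot: [0.001, -0.216, 0.976, -0.001]
ft_force: [-0.7, 2.2, 6.1]
width: 0.26
finger_force: 59.1
```

Request:
{"op": "servo_tool", "data": {
  "rows": [
    [[0,0,-1.5],0,1],
    [[0,0,-3],0,1],
    [[0,0,-4],0,1],
    [[0,0,-3.2],0,1],
    [[0,0,-1.3],0,1],
    [[-0.53,1.65,0],0,1],
    [[-1.065,3.3,0],0,1],
    [[-1.065,3.3,0],0,1],
    [[-1.065,3.3,0],0,1],
    [[-1.065,3.3,0],0,1],
    [[-1.065,3.3,0],0,1],
    [[-1.065,3.3,0],0,1],
    [[-1.065,3.3,0],0,1],
    [[-1.065,3.3,0],0,1],
    [[-1.065,3.3,0],0,1],
    [[-1.065,3.3,0],0,1],
    [[-1.065,3.3,0],0,1],
    [[-1.065,3.3,0],0,1],
    [[-0.53,1.65,0],0,1],
    [[0,0,0],0,1]
  ]
}}

```text
clock: 19.9
tcp_pos: [434.4, 273.1, 178.2]
tcp_rot: [-0.0, -0.218, 0.976, 0.001]
ft_force: [0.6, 0.4, -1.3]
width: 0.254
finger_force: 59.2
```

```bash
python3 - <<'E'
from h import *
go((435,270,81,205))
print(r.get_state()["ft_force"])
E
```

```text
at [434.4 273.1 178.2] yaw -154.87 tilt [-0.001  0.001] t 19.9 w 0.254
turn 0.13 shift [ 0.08 -0.31  9.72] minrows 3
[ 0.61546984  0.44532292 -1.31441182]
```

Request:
{"op": "servo_tool", "data": {
  "rows": [
    [[0.08,-0.3,2],0,1],
    [[0,0,3],0,1],
    [[0,0,2.5],0,1],
    [[0,0,1],0,1],
    [[0,0,0.6],0,1],
    [[0,0,0.3],0,1],
    [[0,0,0.2],0,1],
    [[0,0,0],0,1],
    [[0,0,0],0,1],
    [[0,0,0],0,1]
  ]
}}

```text
clock: 20.73
tcp_pos: [437.0, 267.3, 84.2]
tcp_rot: [0.001, -0.216, 0.976, 0.0]
ft_force: [0.6, -0.7, -1.6]
width: 0.259
finger_force: 59.1
```

Request:
{"op": "servo_tool", "data": {
  "rows": [
    [[0,0,0.2],0,1],
    [[0,0,0.15],0,1],
    [[0,0,0],0,1],
    [[0,0,0],0,4],
    [[0,0,0],0,4],
    [[0,0,0],0,4],
    [[0,0,0],0,4],
    [[0,0,-1],0,4],
    [[0,0,-3],0,4],
    [[0,0,-3],0,4],
    [[0,0,-2],0,4],
    [[0,0,0],0,4]
  ]
}}

```text
clock: 21.73
tcp_pos: [439.0, 268.3, 175.9]
tcp_rot: [0.004, -0.216, 0.976, 0.001]
ft_force: [0.7, 0.1, 0.2]
width: 0.47
finger_force: 0.0
```

```bash
python3 - <<'E'
from h import *
go((442,-196.5,140,205),(442,-196.5,50,None),(442,-196.5,180,None),(424,330,180,None),(424,330,81,None))
E
```

```text
at [439.  268.3 175.9] yaw -155.07 tilt [0.008 0.004] t 21.7333 w 0.47
turn -0.07 shift [ 19.38 -42.25   3.59] minrows 12
turn 0 shift [-0.  0.  9.] minrows 3
turn 0 shift [ -0.   0. -13.] minrows 4
turn 0 shift [-20.62  48.48  -0.  ] minrows 13
turn 0 shift [-0.   0.   9.9] minrows 3
```

Request:
{"op": "servo_tool", "data": {
  "rows": [
    [[1.49,-3.25,0.27],0,4],
    [[1.49,-3.25,0.27],0,4],
    [[1.49,-3.25,0.27],0,4],
    [[1.49,-3.25,0.27],0,4],
    [[1.49,-3.25,0.27],0,4],
    [[1.49,-3.25,0.27],0,4],
    [[1.49,-3.25,0.27],0,4],
    [[1.49,-3.25,0.27],0,4],
    [[1.49,-3.25,0.27],0,4],
    [[1.49,-3.25,0.27],0,4],
    [[1.49,-3.25,0.27],0,4],
    [[1.49,-3.25,0.27],0,4],
    [[1.49,-3.25,0.27],0,4],
    [[0,0,0],0,4],
    [[0,0,0],0,4],
    [[0,0,0],0,4]
  ]
}}

```text
clock: 23.07
tcp_pos: [438.2, -197.7, 134.2]
tcp_rot: [-0.0, -0.215, 0.977, 0.0]
ft_force: [-0.4, 0.5, -1.5]
width: 0.47
finger_force: 0.0
```

```bash
python3 - <<'E'
from h import *
p,d,W=look("top")
for nm,bx in(("case",(380,620,-330,-90,75)),("bay",(380,500,230,420,105))):
    m=((W[...,0]>bx[0])&(W[...,0]<bx[1])&(W[...,1]>bx[2])&(W[...,1]<bx[3])&(abs(W[...,2]-bx[4])<6)).astype(np.uint8)
    n,l,st,c=cv2.connectedComponentsWithStats(m)
    for i in range(1,n):
        if st[i,4]>15: print(nm,st[i,4],np.round(W[l==i].mean(0),1))
go((442,-196.5,50,205))
E
```

```text
bay 58 [436.4 265.3 104.3]
at [ 438.4 -197.1  134.2] yaw -155.06 tilt [-0.     0.001] t 23.1167 w 0.467
turn -0.06 shift [-0.35 -0.09  8.42] minrows 3
```

Request:
{"op": "servo_tool", "data": {
  "rows": [
    [[-0.35,-0.1,2],0,4],
    [[0,0,2.5],0,4],
    [[0,0,2],0,4],
    [[0,0,1.2],0,4],
    [[0,0,0.7],0,4],
    [[0,0,0],0,4],
    [[0,0,0],0,1],
    [[0,0,0],0,1],
    [[0,0,0],0,1],
    [[0,0,0],0,1],
    [[0,0,0],0,1],
    [[0,0,0],0,1],
    [[0,0,0],0,1]
  ]
}}

```text
clock: 24.2
tcp_pos: [443.1, -197.8, 51.6]
tcp_rot: [0.001, -0.216, 0.976, -0.001]
ft_force: [0.2, 0.9, 5.4]
width: 0.254
finger_force: 59.2
```

Request:
{"op": "servo_tool", "data": {
  "rows": [
    [[0,0,-1.5],0,1],
    [[0,0,-3],0,1],
    [[0,0,-4],0,1],
    [[0,0,-3.5],0,1],
    [[-0.74,1.73,-1],0,1],
    [[-1.47,3.46,0],0,1],
    [[-1.47,3.46,0],0,1],
    [[-1.47,3.46,0],0,1],
    [[-1.47,3.46,0],0,1],
    [[-1.47,3.46,0],0,1],
    [[-1.47,3.46,0],0,1],
    [[-1.47,3.46,0],0,1],
    [[-1.47,3.46,0],0,1],
    [[-1.47,3.46,0],0,1],
    [[-1.47,3.46,0],0,1],
    [[-1.47,3.46,0],0,1],
    [[-1.47,3.46,0],0,1],
    [[-1.47,3.46,0],0,1],
    [[-0.74,1.73,0],0,1],
    [[0,0,0],0,1]
  ]
}}

```text
clock: 25.87
tcp_pos: [423.8, 332.3, 180.1]
tcp_rot: [-0.0, -0.218, 0.976, 0.001]
ft_force: [0.9, -0.1, -1.6]
width: 0.261
finger_force: 59.2
```

```bash
python3 - <<'E'
from h import *
go((424,330,82,205))
print(r.get_state()["ft_force"])
E
```

```text
at [423.8 332.3 180.1] yaw -154.87 tilt [-0.     0.001] t 25.8667 w 0.261
turn 0.13 shift [ 0.08 -0.22  9.81] minrows 3
[ 0.90025887 -0.11457685 -1.57801467]
```

Request:
{"op": "servo_tool", "data": {
  "rows": [
    [[0.08,-0.2,2],0,1],
    [[0,0,3],0,1],
    [[0,0,2.5],0,1],
    [[0,0,1.2],0,1],
    [[0,0,0.6],0,1],
    [[0,0,0.3],0,1],
    [[0,0,0.2],0,1],
    [[0,0,0],0,1],
    [[0,0,0],0,1],
    [[0,0,0],0,1]
  ]
}}

```text
clock: 26.7
tcp_pos: [425.7, 327.1, 83.7]
tcp_rot: [0.001, -0.216, 0.976, 0.0]
ft_force: [0.9, -0.2, -0.9]
width: 0.261
finger_force: 59.2
```

Request:
{"op": "servo_tool", "data": {
  "rows": [
    [[0,0,0.15],0,1],
    [[0,0,0.1],0,1],
    [[0,0,0],0,1],
    [[0,0,0],0,4],
    [[0,0,0],0,4],
    [[0,0,0],0,4],
    [[0,0,0],0,4],
    [[0,0,-1],0,4],
    [[0,0,-3],0,4],
    [[0,0,-3],0,4],
    [[0,0,-2],0,4],
    [[0,0,0],0,4]
  ]
}}

```text
clock: 27.7
tcp_pos: [427.6, 328.3, 176.4]
tcp_rot: [0.004, -0.216, 0.976, 0.002]
ft_force: [0.6, 0.0, -0.5]
width: 0.466
finger_force: 0.0
```

```bash
cat >> h.py <<'E'
def hubs():
    p,d,W=look("top")
    for nm,bx in(("case",(380,620,-330,-90,75)),("bay",(370,700,130,420,105))):
        m=((W[...,0]>bx[0])&(W[...,0]<bx[1])&(W[...,1]>bx[2])&(W[...,1]<bx[3])&(abs(W[...,2]-bx[4])<6)).astype(np.uint8)
        n,l,st,c=cv2.connectedComponentsWithStats(m)
        for i in range(1,n):
            if st[i,4]>15: print(nm,st[i,4],np.round(W[l==i].mean(0),1))
    return p,W
E
python3 - <<'E'
from h import *
hubs()
go((473.5,-257,140,205),(473.5,-257,50,None),(473.5,-257,180,None),(451,386,180,None),(451,386,82,None))
E
```

```text
case 58 [ 473.3 -257.1   75. ]
bay 55 [436.3 266.2 104.4]
bay 51 [424.2 326.  103.9]
at [426.7 327.7 173.8] yaw -155.07 tilt [0.005 0.003] t 27.75 w 0.468
turn -0.07 shift [ 20.47 -54.97   3.38] minrows 15
turn 0 shift [-0.  0.  9.] minrows 3
turn 0 shift [ -0.   0. -13.] minrows 4
turn 0 shift [-25.14  59.23  -0.  ] minrows 16
turn 0 shift [-0.   0.   9.8] minrows 3
```

Request:
{"op": "servo_tool", "data": {
  "rows": [
    [[1.28,-3.435,0.2],0,4],
    [[1.28,-3.435,0.2],0,4],
    [[1.28,-3.435,0.2],0,4],
    [[1.28,-3.435,0.2],0,4],
    [[1.28,-3.435,0.2],0,4],
    [[1.28,-3.435,0.2],0,4],
    [[1.28,-3.435,0.2],0,4],
    [[1.28,-3.435,0.2],0,4],
    [[1.28,-3.435,0.2],0,4],
    [[1.28,-3.435,0.2],0,4],
    [[1.28,-3.435,0.2],0,4],
    [[1.28,-3.435,0.2],0,4],
    [[1.28,-3.435,0.2],0,4],
    [[1.28,-3.435,0.2],0,4],
    [[1.28,-3.435,0.2],0,4],
    [[1.28,-3.435,0.2],0,4],
    [[0,0,0],0,4],
    [[0,0,0],0,4],
    [[0,0,0],0,4]
  ]
}}

```text
clock: 29.33
tcp_pos: [470.0, -257.5, 136.8]
tcp_rot: [-0.001, -0.215, 0.977, 0.001]
ft_force: [-0.1, -0.0, -0.1]
width: 0.47
finger_force: 0.0
```

```bash
python3 - <<'E'
from h import *
go((473.5,-257,50,205)); print(r.get_state()["ft_force"])
E
```

```text
at [ 470.  -257.5  136.8] yaw -155.12 tilt [-0.002  0.002] t 29.3333 w 0.47
turn -0.12 shift [-0.34 -0.11  8.68] minrows 3
[-0.09763331 -0.01425528 -0.09461597]
```

Request:
{"op": "servo_tool", "data": {
  "rows": [
    [[-0.35,-0.1,2],0,4],
    [[0,0,2.5],0,4],
    [[0,0,2.2],0,4],
    [[0,0,1.2],0,4],
    [[0,0,0.7],0,4],
    [[0,0,0],0,4],
    [[0,0,0],0,1],
    [[0,0,0],0,1],
    [[0,0,0],0,1],
    [[0,0,0],0,1],
    [[0,0,0],0,1],
    [[0,0,0],0,1],
    [[0,0,0],0,1],
    [[0,0,-1.5],0,1],
    [[0,0,-3],0,1],
    [[0,0,-4],0,1],
    [[0,0,-3.5],0,1],
    [[0,0,-1],0,1]
  ]
}}

```text
clock: 30.83
tcp_pos: [476.8, -259.4, 188.7]
tcp_rot: [0.003, -0.216, 0.976, -0.003]
ft_force: [0.5, -0.3, 0.3]
width: 0.258
finger_force: 59.1
```

Request:
{"op": "servo_tool", "data": {
  "rows": [
    [[-0.7,1.65,0],0,1],
    [[-1.4,3.29,0],0,1],
    [[-1.4,3.29,0],0,1],
    [[-1.4,3.29,0],0,1],
    [[-1.4,3.29,0],0,1],
    [[-1.4,3.29,0],0,1],
    [[-1.4,3.29,0],0,1],
    [[-1.4,3.29,0],0,1],
    [[-1.4,3.29,0],0,1],
    [[-1.4,3.29,0],0,1],
    [[-1.4,3.29,0],0,1],
    [[-1.4,3.29,0],0,1],
    [[-1.4,3.29,0],0,1],
    [[-1.4,3.29,0],0,1],
    [[-1.4,3.29,0],0,1],
    [[-1.4,3.29,0],0,1],
    [[-1.4,3.29,0],0,1],
    [[-1.4,3.29,0],0,1],
    [[-0.7,1.65,0],0,1],
    [[0,0,0],0,1]
  ]
}}

```text
clock: 32.5
tcp_pos: [452.0, 389.3, 180.9]
tcp_rot: [-0.0, -0.217, 0.976, 0.0]
ft_force: [0.1, 0.3, -1.6]
width: 0.256
finger_force: 59.2
```

```bash
python3 - <<'E'
from h import *
go((451,386,82,205))
print(r.get_state()["ft_force"])
E
```

```text
at [452.  389.3 180.9] yaw -154.88 tilt [-0.001  0.001] t 32.5 w 0.256
turn 0.12 shift [ 0.23 -0.25  9.89] minrows 3
[ 0.09969051  0.33261168 -1.588939  ]
```

Request:
{"op": "servo_tool", "data": {
  "rows": [
    [[0.2,-0.2,2],0,1],
    [[0,0,3],0,1],
    [[0,0,2.5],0,1],
    [[0,0,1.2],0,1],
    [[0,0,0.6],0,1],
    [[0,0,0.3],0,1],
    [[0,0,0.2],0,1],
    [[0,0,0],0,1],
    [[0,0,0],0,1],
    [[0,0,0],0,1]
  ]
}}

```text
clock: 33.33
tcp_pos: [453.1, 383.6, 85.3]
tcp_rot: [0.001, -0.216, 0.976, 0.0]
ft_force: [-0.3, -0.4, -1.5]
width: 0.254
finger_force: 59.2
```

Request:
{"op": "servo_tool", "data": {
  "rows": [
    [[0,0,0.2],0,1],
    [[0,0,0.2],0,1],
    [[0,0,0],0,1],
    [[0,0,0],0,4],
    [[0,0,0],0,4],
    [[0,0,0],0,4],
    [[0,0,0],0,4],
    [[0,0,-1],0,4],
    [[0,0,-3],0,4],
    [[0,0,-4],0,4],
    [[0,0,-4],0,4],
    [[0,0,-2],0,4],
    [[0,0,0],0,4],
    [[0,0,0],0,4],
    [[0,0,0],0,4]
  ]
}}

```text
clock: 34.58
tcp_pos: [451.9, 382.8, 219.2]
tcp_rot: [-0.0, -0.216, 0.976, -0.0]
ft_force: [0.6, 0.3, -0.6]
width: 0.464
finger_force: 0.0
```

```bash
python3 - <<'E'
from h import *
p,W=hubs(); cv2.imwrite("pics/t7.png",cv2.resize(p[110:260,60:220,::-1],(640,600)))
go((470,446,190,112.3),(470,446,90,None))
E
```

```text
case 32 [ 594.7 -308.4   75.1]
bay 60 [452.2 382.1 104.1]
bay 56 [436.2 265.8 104.4]
bay 58 [425.4 326.3 104.5]
at [451.5 382.5 218.2] yaw -155.08 tilt [-0.002 -0.002] t 34.6333 w 0.47
turn 92.62 shift [5.17 4.12 2.82] minrows 13
turn 0 shift [ 0.  0. 10.] minrows 3
```

View pics/t7.png

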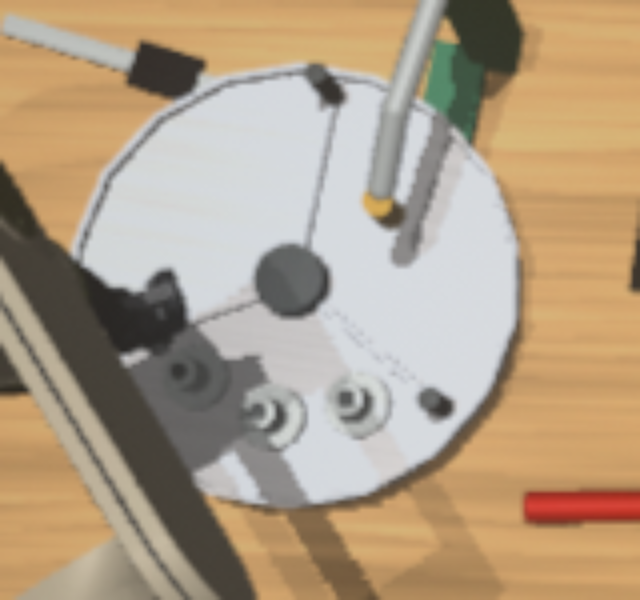

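The picture shows all three hubs standing in the bay, at (185,370), (270,412) and (355,400). Now the post.

Request:
{"op": "servo_tool", "data": {
  "rows": [
    [[0,0,0],7.12,4],
    [[0,0,0],7.12,4],
    [[0,0,0],7.12,4],
    [[0,0,0],7.12,4],
    [[0,0,0],7.12,4],
    [[0,0,0],7.12,4],
    [[0,0,0],7.12,4],
    [[0,0,0],7.12,4],
    [[0,0,0],7.12,4],
    [[0,0,0],7.12,4],
    [[0,0,0],7.12,4],
    [[0,0,0],7.12,4],
    [[0,0,0],7.12,4],
    [[2.58,2.06,1.4],0,4],
    [[2.58,2.06,1.4],0,4],
    [[0,0,0],0,4],
    [[0,0,0],0,4],
    [[0,0,0],0,4]
  ]
}}

```text
clock: 36.13
tcp_pos: [469.9, 445.7, 189.8]
tcp_rot: [-0.0, 0.556, 0.831, -0.002]
ft_force: [-0.1, -0.1, -0.1]
width: 0.466
finger_force: 0.0
```

```bash
python3 - <<'E'
from h import *
go((470,446,90,112.3))
E
```

```text
at [469.9 445.7 189.8] yaw 112.39 tilt [-0.003 -0.003] t 36.1333 w 0.466
turn 0.09 shift [0.02 0.02 9.98] minrows 3
```

Request:
{"op": "servo_tool", "data": {
  "rows": [
    [[0,0,2],0,4],
    [[0,0,3],0,4],
    [[0,0,2.5],0,4],
    [[0,0,1.5],0,4],
    [[0,0,0.8],0,4],
    [[0,0,0],0,4],
    [[0,0,0],0,0.5],
    [[0,0,0],0,0.5],
    [[0,0,0],0,0.5],
    [[0,0,0],0,0.5],
    [[0,0,0],0,0.5],
    [[0,0,0],0,0.5],
    [[0,0,0],0,0.5],
    [[0,0,0],0,0.5]
  ]
}}

```text
clock: 37.3
tcp_pos: [472.1, 447.2, 96.4]
tcp_rot: [0.001, 0.557, 0.831, 0.002]
ft_force: [-0.8, -2.2, 6.6]
width: 0.164
finger_force: 59.0
```

Request:
{"op": "servo_tool", "data": {
  "rows": [
    [[-0.01,-0.49,0],-2,0.5],
    [[-0.02,-0.73,0],-3,0.5],
    [[-0.035,-0.98,0],-4,0.5],
    [[-0.035,-0.98,0],-4,0.5],
    [[-0.035,-0.98,0],-4,0.5],
    [[-0.035,-0.98,0],-4,0.5],
    [[-0.035,-0.98,0],-4,0.5],
    [[-0.035,-0.98,0],-4,0.5],
    [[-0.035,-0.98,0],-4,0.5],
    [[-0.035,-0.98,0],-4,0.5],
    [[-0.035,-0.98,0],-4,0.5],
    [[-0.035,-0.98,0],-4,0.5],
    [[-0.035,-0.98,0],-4,0.5],
    [[-0.035,-0.98,0],-4,0.5],
    [[-0.035,-0.98,0],-4,0.5]
  ]
}}

```text
clock: 38.55
tcp_pos: [387.6, 343.5, 96.4]
tcp_rot: [0.002, 0.091, 0.996, 0.002]
ft_force: [0.9, -0.0, 6.2]
width: 0.164
finger_force: 60.0
```

```bash
python3 - <<'E'
from h import *
s,R=pose();d=s["tcp_pos"][:2]-[523,317];print(s["tcp_pos"],np.hypot(*d),np.degrees(np.arctan2(d[1],d[0])),s["ft_force"],s["width"])
a=np.radians(232.3);go((523+139.5*np.cos(a),317+139.5*np.sin(a),96,None))
E
```

```text
[387.63125671 343.49749357  96.37808431] 137.93771719976627 168.92478148318702 [ 0.91565997 -0.02520633  6.20853716] 0.16434342534045096
at [387.6 343.5  96.4] yaw 169.59 tilt [0.004 0.003] t 38.55 w 0.164
turn 0 shift [ -7.4  -12.56   0.04] minrows 4
```

Request:
{"op": "servo_tool", "data": {
  "rows": [
    [[-0.035,-0.98,0],-4,0.5],
    [[-0.035,-0.98,0],-4,0.5],
    [[-0.035,-0.98,0],-4,0.5],
    [[-0.035,-0.98,0],-4,0.5],
    [[-0.035,-0.98,0],-4,0.5],
    [[-0.035,-0.98,0],-4,0.5],
    [[-0.035,-0.98,0],-4,0.5],
    [[-0.035,-0.98,0],-4,0.5],
    [[-0.035,-0.98,0],-4,0.5],
    [[-0.035,-0.98,0],-4,0.5],
    [[-0.035,-0.98,0],-4,0.5],
    [[-0.035,-0.98,0],-4,0.5],
    [[-0.035,-0.98,0],-4,0.5],
    [[-0.035,-0.98,0],-4,0.5],
    [[-0.02,-0.73,0],-3,0.5],
    [[-0.01,-0.49,0],-2,0.5],
    [[0,-0.25,0],-1,0.5],
    [[0,-0.25,0],-1,0.5],
    [[0,0,0],0,0.5],
    [[0,0,0],0,0.5]
  ]
}}

```text
clock: 40.22
tcp_pos: [440.3, 207.8, 96.4]
tcp_rot: [0.003, -0.442, 0.897, 0.001]
ft_force: [-1.3, 9.9, 5.9]
width: 0.166
finger_force: 60.1
```

```bash
python3 - <<'E'
from h import *
s,R=pose();d=s["tcp_pos"][:2]-[523,317];print(s["tcp_pos"],np.hypot(*d),np.degrees(np.arctan2(d[1],d[0])),s["ft_force"],s["torque"])
p,W=hubs()
m=(W[...,0]>370)&(W[...,0]<690)&(W[...,1]>150)&(W[...,1]<480)&(abs(W[...,2]-122)<8)
n,l,st,c=cv2.connectedComponentsWithStats(m.astype(np.uint8))
for i in range(1,n):
    if st[i,4]>15:
        q=W[l==i].mean(0); print("post?",st[i,4],np.round(q,1),np.degrees(np.arctan2(q[1]-317,q[0]-523)),np.hypot(q[1]-317,q[0]-523))
E
```

```text
[440.26017779 207.75959016  96.35139662] 137.03775145217253 -127.14066657133334 [-1.31083213  9.91796581  5.9253112 ] [1.50969248 0.28801869 0.11791525]
bay 57 [609.6 268.4 104.1]
post? 29 [660.1 298.5 122.5] -7.6877177708644115 138.32413247865506
post? 33 [467.6 444.4 122.2] 113.51313056524933 138.89132758498533
```

Request:
{"op": "servo_tool", "data": {
  "rows": [
    [[0,0,0],0,3],
    [[0,0,0],0,3],
    [[0,0,0],0,3],
    [[0,0,0],0,3],
    [[0,0,0],0,3],
    [[0,0,0],0,3],
    [[0,0,-1],0,3],
    [[0,0,-3],0,3],
    [[0,0,-4],0,3],
    [[0,0,-4],0,3],
    [[0,0,-4],0,3],
    [[0,0,-2],0,0],
    [[0,0,0],0,0],
    [[0,0,0],0,0]
  ]
}}

```text
clock: 41.43
tcp_pos: [439.5, 205.5, 276.2]
tcp_rot: [0.002, -0.441, 0.897, -0.0]
ft_force: [0.8, 0.5, -1.2]
width: -0.002
finger_force: 0.0
```

```bash
python3 - <<'E'
from h import *
P=CC+160*EX
go((400,-60,275,115.2),(P[0],P[1],275,None),(P[0],P[1],200,None))
p,W=hubs(); cv2.imwrite("pics/t8.png",cv2.resize(p[110:260,60:220,::-1],(640,600)))
m=(W[...,0]>370)&(W[...,0]<690)&(W[...,1]>150)&(W[...,1]<480)&(abs(W[...,2]-122)<8)
n,l,st,c=cv2.connectedComponentsWithStats(m.astype(np.uint8))
for i in range(1,n):
    if st[i,4]>15:
        q=W[l==i].mean(0); print("post?",st[i,4],np.round(q,1),np.degrees(np.arctan2(q[1]-317,q[0]-523)))
E
```

```text
at [439.5 205.5 276.2] yaw -127.63 tilt [0.004 0.001] t 41.4333 w -0.002
turn 117.17 shift [-22.34 -14.89   0.12] minrows 17
turn 0 shift [-35.14   3.82  -0.  ] minrows 9
turn 0 shift [0.  0.  7.5] minrows 2
bay 20 [612.3 262.7 104.3]
bay 49 [561.8 226.3 104.7]
post? 31 [660.  296.1 123.2] -8.658622805990143
```

View pics/t8.png

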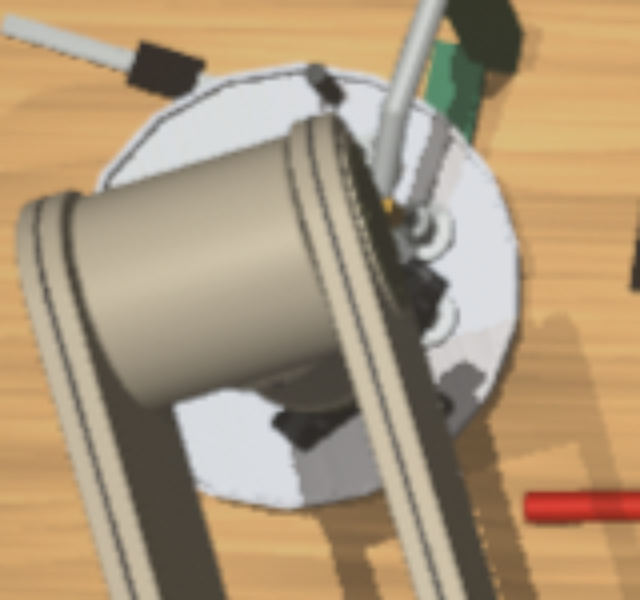

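The hubs now stand in the bay by the nozzle, around (430,230)–(440,310). Next I go behind the cover to shut it.

Request:
{"op": "servo_tool", "data": {
  "rows": [
    [[0,0,0],6.89,0],
    [[0,0,0],6.89,0],
    [[0,0,0],6.89,0],
    [[0,0,0],6.89,0],
    [[0,0,0],6.89,0],
    [[0,0,0],6.89,0],
    [[0,0,0],6.89,0],
    [[0,0,0],6.89,0],
    [[0,0,0],6.89,0],
    [[0,0,0],6.89,0],
    [[0,0,0],6.89,0],
    [[0,0,0],6.89,0],
    [[0,0,0],6.89,0],
    [[0,0,0],6.89,0],
    [[0,0,0],6.89,0],
    [[0,0,0],6.89,0],
    [[0,0,0],6.89,0]
  ]
}}

```text
clock: 42.9
tcp_pos: [437.6, 204.9, 271.5]
tcp_rot: [-0.001, 0.538, 0.843, -0.002]
ft_force: [0.6, 0.2, -0.3]
width: 0.0
finger_force: 0.0
```

Request:
{"op": "servo_tool", "data": {
  "rows": [
    [[-3.19,-2.13,0],0,0],
    [[-3.19,-2.13,0],0,0],
    [[-3.19,-2.13,0],0,0],
    [[-3.19,-2.13,0],0,0],
    [[-3.19,-2.13,0],0,0],
    [[-3.19,-2.13,0],0,0],
    [[-3.19,-2.13,0],0,0],
    [[-3.19,0.35,-0.1],0,0],
    [[-3.19,0.35,-0.1],0,0],
    [[-3.19,0.35,-0.1],0,0],
    [[-3.19,0.35,-0.1],0,0],
    [[-3.19,0.35,-0.1],0,0],
    [[-3.19,0.35,-0.1],0,0],
    [[-3.19,0.35,-0.1],0,0],
    [[-3.19,0.35,0],0,0],
    [[-3.19,0.35,0],0,0],
    [[-3.19,0.35,0],0,0],
    [[-3.19,0.35,0],0,0],
    [[0,0,0],0,0],
    [[0,0,0],0,0]
  ]
}}

```text
clock: 44.57
tcp_pos: [582.5, -361.9, 275.8]
tcp_rot: [-0.004, 0.536, 0.844, 0.0]
ft_force: [-0.1, 0.4, -0.4]
width: -0.001
finger_force: 0.0
```

```bash
python3 - <<'E'
from h import *
s,R=pose(); T=s["tcp_pos"]; print("case X,Y",(T[:2]-CC)@EX,(T[:2]-CC)@np.array([-EX[1],EX[0]]),s["ft_force"])
P=CC+160*EX
go((P[0],P[1],195,115.2))
p,d,W=look("scene")
for l in cover(W)[-6:]:print(*l)
E
```

```text
case X,Y 159.40164165272492 -1.6912609355965167 [-0.05194788  0.38050787 -0.3970099 ]
at [ 582.5 -361.9  275.8] yaw 115.14 tilt [-0.006  0.004] t 44.5667 w -0.001
turn -0.06 shift [-0.06  0.17  8.08] minrows 2
57 128 41 43 46
72 112 41 44 46
87 25 59 222 224
102 143 221 223 225
117 169 219 222 224
132 53 182 219 223
```

Request:
{"op": "servo_tool", "data": {
  "rows": [
    [[0,0,2.7],0,0],
    [[0,0,2.7],0,0],
    [[0,0,2.7],0,0],
    [[0,0,0],0,0],
    [[1,0,0],0,0],
    [[1,0,0],0,0],
    [[1,0,0],0,0],
    [[1,0,0],0,0],
    [[1,0,0],0,0],
    [[1,0,0],0,0],
    [[1,0,0],0,0],
    [[1,0,0],0,0],
    [[1,0,0],0,0],
    [[1,0,0],0,0],
    [[1,0,0],0,0],
    [[0,0,0],0,0]
  ]
}}

```text
clock: 45.95
tcp_pos: [535.5, -259.6, 199.3]
tcp_rot: [-0.001, 0.535, 0.845, 0.0]
ft_force: [-0.4, 0.9, -0.1]
width: -0.003
finger_force: 0.0
```

```bash
python3 - <<'E'
from h import *
s,R=pose(); T=s["tcp_pos"]; print("case X,Y",(T[:2]-CC)@EX,T[2],s["ft_force"])
p,d,W=look("scene")
for l in cover(W)[-9:]:print(*l)
E
```

```text
case X,Y 46.89670027158453 199.31826480766017 [-0.40580122  0.94292349 -0.06857804]
-3 145 28 32 200
12 186 29 205 209
27 155 29 209 214
42 170 177 193 215
57 232 160 172 250
72 163 137 143 151
87 163 111 119 126
102 152 87 94 102
117 59 75 78 81
```

Request:
{"op": "servo_tool", "data": {
  "rows": [
    [[0.98,0,0.55],0,0],
    [[0.98,0,0.55],0,0],
    [[0.98,0,0.6],0,0],
    [[0.98,0,0.6],0,0],
    [[1.1,0,1.03],0,0],
    [[1.1,0,1.03],0,0],
    [[1.1,0,1.03],0,0],
    [[0.57,0,0.87],0,0],
    [[0.57,0,0.87],0,0],
    [[0.57,0,0.87],0,0],
    [[0.4,0,1],0,0],
    [[0.4,0,0.9],0,0],
    [[0.2,0,0.5],0,0],
    [[0.2,0,0.4],0,0],
    [[0,0,0.3],0,0],
    [[0,0,0.2],0,0],
    [[0,0,0],0,0]
  ]
}}

```text
clock: 47.42
tcp_pos: [493.1, -169.7, 89.8]
tcp_rot: [-0.001, 0.535, 0.845, 0.0]
ft_force: [-17.7, 9.6, 31.0]
width: -0.002
finger_force: 15.4
```

```bash
python3 - <<'E'
from h import *
s,R=pose(); T=s["tcp_pos"]; print("case X,Y",(T[:2]-CC)@EX,T[2],s["ft_force"])
p,d,W=look("scene")
for l in cover(W):print(*l)
E
```

```text
case X,Y -52.566734123416026 89.81200786318932 [-17.65389693   9.62215906  30.97686934]
-78 120 87 91 254
-63 177 89 179 248
-48 264 89 180 236
-33 280 88 147 240
-18 208 87 90 249
-3 132 86 88 91
12 128 86 88 90
27 130 86 88 91
42 132 86 88 91
57 131 86 88 90
72 131 87 89 91
87 127 52 61 89
```

Request:
{"op": "servo_tool", "data": {
  "rows": [
    [[0,0,-1],0,0],
    [[0,0,-3],0,0],
    [[0,0,-4],0,0],
    [[0,0,-4],0,0],
    [[0,0,-4],0,0],
    [[3,0,0],0,0],
    [[3,0,0],0,0],
    [[3,0,0],0,0],
    [[0,0,0],0,0],
    [[0,0,0],0,0],
    [[0,0,0],0,0]
  ]
}}

```text
clock: 48.38
tcp_pos: [455.4, -89.1, 247.2]
tcp_rot: [0.001, 0.535, 0.845, -0.0]
ft_force: [-0.4, -0.5, 0.7]
width: -0.001
finger_force: 0.0
```

```bash
python3 - <<'E'
from h import *
s,R=pose(); print(s["tcp_pos"],s["ft_force"],s["clock"])
p,W=hubs(); cv2.imwrite("pics/t9.png",p[:,:,::-1])
m=(W[...,0]>370)&(W[...,0]<690)&(W[...,1]>150)&(W[...,1]<480)&(abs(W[...,2]-122)<8)
n,l,st,c=cv2.connectedComponentsWithStats(m.astype(np.uint8))
for i in range(1,n):
    if st[i,4]>15:
        q=W[l==i].mean(0); print("post?",st[i,4],np.round(q,1),np.degrees(np.arctan2(q[1]-317,q[0]-523)))
p2,d2,W2=look("scene")
for l in cover(W2):print(*l)
m=(W[...,0]>540)&(W[...,0]<790)&(abs(W[...,1]-27)<50)&(W[...,2]>8)&(W[...,2]<40)&(p.max(-1)>65)
n,l,st,c=cv2.connectedComponentsWithStats(m.astype(np.uint8)); k=1+np.argmax(st[1:,4]); print("scraper",cv2.minAreaRect(W[l==k][:,:2].astype(np.float32)),np.median(W[l==k][:,2]))
E
```

```text
[455.3569237  -89.09328893 247.16695182] [-0.38417057 -0.48535307  0.71719641] 48.3833
bay 50 [608.3 268.  104.5]
bay 51 [562.1 226.  104.5]
bay 57 [501.1 222.7 104.1]
post? 29 [659.9 296.4 123. ] -8.576540510065719
post? 32 [469.9 445.  122.4] 112.52741755408022
post? 29 [436.2 205.9 123.5] -128.02466065546375
-78 109 86 88 91
-63 125 86 88 91
-48 121 87 89 91
-33 126 85 88 91
-18 127 87 89 91
-3 132 86 88 91
12 128 86 88 91
27 131 87 89 91
42 132 86 88 90
57 132 86 88 91
72 136 86 88 91
87 133 51 61 89
scraper ((650.9994506835938, 28.059913635253906), (36.45368957519531, 175.3893585205078), 78.67855072021484) 18.326068741246143
```

View pics/t9.png

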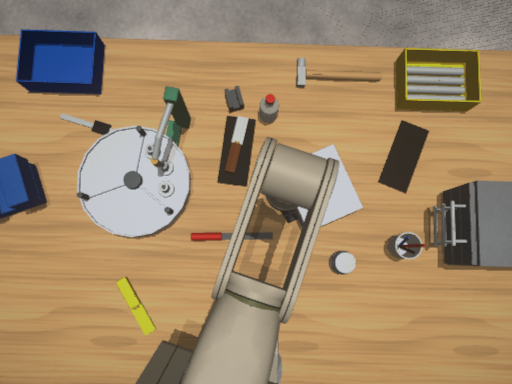

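The top view shows the cover shut, the scraper on its mat at (237,150), the table one position on with all three hubs up at (150–168,150–188), and the bystanders unmoved. I'm handing the job in.

```bash
python3 -c "
from plant import r
print(r.job_done())"
```

```text
the job is handed in; nothing more can be done
None
```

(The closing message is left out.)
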